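Turn the toy turntable to the pointer and hold it

TASK

First flip the hinged pointer leaf right over by its ball, so that its arrow face lies flat upwards and the ball points at the turntable. Then turn the turntable by its posts, without touching the toys or disturbing anything else on the bench, until the middle of the turtle stands right on the line that the leaf points along, at the leaf's side of the turntable. Finish while holding the turntable still there: keep a firm grip on a post and do not let go.

Things in the scene. Friction and masses are not known exactly. Their poses are not given: they have to be found in the camera images.
- stand: Fixed dark plank, 120 x 430 x 8 mm, on the bench, under turntable and leaf. Origin: on the turntable's axis, at bench-top height, z up. Its +y runs from the axis along the plank to the leaf's plinth (84 mm in x, 90 mm in y, top 46 mm above the bench, centred at y = 260 mm). The flipped leaf points along its y axis towards the turntable: the turtle must come to x = 0 on the +y side.
- leaf (a joint): Hinge of the pointer leaf, rad: 0 at the start, flat on the plinth, blank face up, ball pointing away from the turntable; 1.57 upright; 3.14 flipped right over, flat, arrow up, ball pointing at the turntable. Hinge axis: along the stand's x at y = 260 mm, 51.5 mm above the bench. Easy hinge; let go, the leaf falls to the nearer side.
- leaf_ball (a point): Centre of the 26 mm wooden ball at the leaf's free end, 80 mm from the hinge axis, on a 9 mm stem; the leaf is a pale plate 70 mm wide, 8 mm thick, ending 45 mm from the hinge. Grip it from above, closing along the stand's x, and carry it in a half circle over the hinge, gripper pointing down (it turns in the fingers). Flipped, it is 180 mm from the turntable's axis.
- turntable: Pale wooden disc, 270 mm across, 18 mm thick, turning freely either way, without stops (friction 0.05 N m). Origin: on its axis at the underside, 12 mm above the bench; z up; x, y turn with it. Four upright posts, 18 mm thick, 55 mm tall above the disc, 115 mm from the axis at 45, 135, 225, 315 degrees from its x. A toy stands in each bay between, at 0, 90, 180, 270 degrees.
- turtle: Plastic turtle, domed shell 44 mm across, 62 mm long with head and tail, 28 mm tall: origin under its middle. It stands loose in one of the four bays, about 72 mm from the turntable's axis. This is the toy to bring to the pointer, whichever way its head looks.
- figure: Plastic firefighter figure with a helmet on a round foot 44 mm across, 85 mm tall: origin under its middle. It stands loose in one of the four bays, about 72 mm from the turntable's axis.
- cup: White ceramic cup, 58 mm across at the rim, 60 mm tall: origin under its middle. It stands loose in one of the four bays, about 72 mm from the turntable's axis.
- top: Wooden spinning top resting in a round foot, 54 mm across, 70 mm tall, one piece: origin under its middle. It stands loose in one of the four bays, about 72 mm from the turntable's axis.
- bowl: Ceramic bowl 110 mm across, 45 mm tall, with a glass ball in it, to the robot's right, nearer than the car. Origin under its centre. Leave it alone.
- rings: Wooden stacking-ring tower, 90 mm across, 99 mm tall, to the robot's left. Origin under its centre. Leave it alone.
- car: Wooden toy car 110 x 62 mm, 64 mm tall, to the robot's right. Origin under its centre. Leave it alone.
There are look-alikes about, which are no part of the job. Of the things that look like the cup, the middle-sized one is meant.

How it is judged:
On the way, in this order (a step that is already met when the one before it is completed fails the run):
1. the pointer leaf is flipped right over and lies flat (value of joint leaf above 3 rad), for 0.2 s.
2. the turtle stands on the pointer's line at the leaf's side, the turntable still and held (x of turtle in the frame of stand between -0.014 and 0.014 m and y of turtle in the frame of stand between 0.04 and 0.11 m and angular speed of turntable below 0.08 rad/s and contact force between the fingers and turntable above 2 N), for 0.3 s.
At the end, for the whole second after the job is handed in: The leaf lies flipped (joint above 3.0 rad); the middle of the turtle is within 14 mm of the pointer's line, on the leaf's side (40 to 110 mm from the axis); the turntable stands still (below 0.08 rad/s) and the fingers hold it with more than 2 N; all four toys stand upright on the turntable (all of step 2 and value of joint leaf above 3 rad and angle between each of turtle, figure, cup, top's own z axis and vertical below 0.3 rad and height (world z) of each of turtle, figure, cup, top above 0.02 m); the arm keeps its last pose, push and grip.
It fails at once if the robot touches a toy on the turntable (contact force between any of the fingers, the arm and turtle above 1 N or contact force between any of the fingers, the arm and figure above 1 N or contact force between any of the fingers, the arm and cup above 1 N or contact force between any of the fingers, the arm and top above 1 N).
It fails at once if a toy on the turntable is tipped over (angle between any of turtle, figure, cup, top's own z axis and vertical above 0.5 rad).
It fails at once if a toy leaves its place on the turntable (horizontal distance between any of turtle, figure, cup, top and turntable above 0.1 m).
It fails at once if the bowl, the stacking rings or the car is shoved (distance of any of bowl, rings, car from where it was at the start of the episode above 0.03 m).
It also fails if it takes over 72 s, if anything falls off the work surface, if the arm or the gripper's body presses on something with over 40 N, if the wrist force passes 120 N, or if a joint passes its speed limit or range.

ROBOT

A 7-joint arm with a two-finger parallel gripper is mounted at the origin on the work surface. World frame = base frame: x ahead of the robot, y to its left, z up, the work surface at z = 0. Lengths are in m, angles in rad, forces in N, time in s.
With the tool pointing down it reaches from about 0.4 to 0.85 m from the base axis. Payload 10.4 kg.
Tool frame: the origin (TCP) lies between the finger pads; the fingertips stand 17 mm ahead of it and the grasp point (between the pads) lies 2 mm behind it; z points along the fingers, y is the direction in which the jaws open and shut (so a half turn about z gives the same grasp; the last joint's range is limited). The gripper opens to 85 mm and grips with 20 to 120 N. Pads are 22 mm wide; open, the fingers measure 114 mm over their backs; the gripper's body (76 mm by 85 mm) begins 54 mm behind the grasp point. The pads swing forward as they close: fully open they stand 13 mm farther back than shut.
Start: joints at [1.201, 0.332, -0.065, 1.46, 0.022, 1.35, -0.088], TCP at [0.212, -0.588, 0.248] pointing down, gripper open.
Joint ranges: [-2.6, 2.6], [-0.5, 2.12], [-1.47, 1.34], [0.16, 2.42], [-1.27, 4.41], [0.06, 2.06], [-2.6, 2.6]. Speed limits (rad/s): [2.22, 2.22, 2.79, 2.79, 3.14, 3.14, 3.14].

INTERFACE

Orientations are given as a unit quaternion [x, y, z, w].
In Python, from workcell import manip gives the robot as it stands.
- The arm moves only by the tool jog_arm, never from a script. Its argument "steps" is one flat list of numbers, 5 for each row, row after row: the finger opening in m, from 0 to 0.0854, then the shift along the tool's x, y, z in m, then the turn about the tool's z in rad. In form: [gripper, x, y, z, twist, gripper, x, y, z, twist, ...]. A call has exactly 10 rows; each row is the pose to reach, as a shift and turn from the pose commanded when the call began, along the tool's axes at that moment; what a row does not reach only later rows make up. A row lasts 1/10 s, in which the tool goes at most 50 mm and 8.59 degrees, less where a joint would pass 70% of its speed; a pose out of reach is approached as far as the arm can. A call with a gripper value outside its range is refused whole. The fingers move at their own pace and stop on an object; "grip_force" is the grip in N (left out, the last holds). Time passes only in rows, so rows that repeat a pose let the fingers close, or fill a call up. It gives the time, the measured TCP pose, the force and the opening at its end, in the units of the state.
- manip.get_obs(): the state, without advancing time (a new reading comes with each control period).
- manip.camera(name): name is "scene" or "top" or "wrist"; returns (picture, depth): 384x512x3 uint8, red, green, blue; 384x512 float32, m along the optical axis (not along the pixel's ray), 0 where there is no reading.
- manip.calibration(name): a dict with "mtx" (3x3 intrinsics, pixels), "k1" (the pictures are not rectified: a ray, as slopes to the right and down, at radius r is drawn at 1 + k1 r^2 times it, then the intrinsics apply), "world_to_cam" (4x4, takes a point from world to camera coordinates). Camera axes: x right, y down, z forward; pixel columns grow to the right and rows downward; lengths in m; the calibration is good to about 2 mm. A picture is of the moment at which its call begins: read the wrist's pose just before it. calibration takes no time and is no camera call; for the wrist camera it gives the pose at the moment of the call.
- manip.hand_in(): hands the job in, once; it reports no verdict.
The state is a dict: "clock": time; "joint_pos": joint angles; "joint_velocities": joint speeds; "tau": joint torques, N m; "position": TCP position; "ee_rot": TCP orientation; "ft_force": force on the tool from outside, world axes, zero at the start; "torque": the same for the moment, N m; "grip_width": opening from 0.0 (shut) to 1.0 (fully open).
Only numpy, scipy, OpenCV 4.12 (cv2) and the standard library are available. Lean on these libraries where they do the work, as an engineer would, in place of code of your own. Each camera call takes 0.05 s, during which the arm holds its last target.

## Working session

There is one attempt and no reset: what is moved stays moved. The work goes in short steps, Python scripts to look and compute and a tool call to move; the robot and the scene stay as the last step left them, time stands still between calls to the robot, and variables do not carry over. Pictures are saved under pics/ and viewed, and the job is handed in when it is done.

Besides the shell and the picture viewer there is one more tool, called after "Call:" as a command line: name --argument value ..., lists and objects as JSON in quotes. jog_arm: Moves the arm, as the interface text tells. Its arguments: {"type":"object","properties":{"steps":{"type":"array"},"grip_force":{"type":"number"}},"required":["steps"]}

```bash
ls; mkdir -p pics
cat > h.py <<'E'
import numpy as np, cv2
from workcell import manip
def snap(n,f):
    cal=manip.calibration(n); im,d=manip.camera(n)
    cv2.imwrite('pics/'+f+'.png',im[:,:,::-1]); np.savez('pics/'+f+'.npz',im=im,d=d,M=cal['mtx'],k1=cal['k1'],W=cal['world_to_cam'])
    return im,d
def load(f):
    return np.load('pics/'+f+'.npz')
def world(s,uv,z=None):
    M=s['M'];k=float(s['k1']);W=s['W']
    uv=np.atleast_2d(uv).astype(float)
    p=cv2.undistortPoints(uv.reshape(-1,1,2),M,np.array([k,0,0,0,0.]))[:,0]
    R=W[:3,:3];t=W[:3,3];c=-R.T@t
    if z is None:
        dd=s['d'][np.round(uv[:,1]).astype(int),np.round(uv[:,0]).astype(int)]
        return ((np.c_[p,np.ones(len(p))]*dd[:,None])-t)@R
    ray=np.c_[p,np.ones(len(p))]@R
    return c+ray*((z-c[2])/ray[:,2])[:,None]
def cloud(s):
    d=s['d'];h,w=d.shape
    u,v=np.meshgrid(np.arange(w),np.arange(h))
    P=world(s,np.c_[u.ravel(),v.ravel()]).reshape(h,w,3); P[d==0]=np.nan
    return P
def pix(s,P):
    W=s['W'];q=np.atleast_2d(P)@W[:3,:3].T+W[:3,3];a=q[:,:2]/q[:,2:]
    a=a*(1+float(s['k1'])*(a**2).sum(1))[:,None]
    return a*[s['M'][0,0],s['M'][1,1]]+s['M'][:2,2]
E
python3 - <<'E'
from h import *
print(manip.get_obs())
snap('scene','s0');snap('top','t0')
for n in('scene','top'):
    c=manip.calibration(n);print(c['mtx'],c['k1'],c['world_to_cam'])
E
```

```text
pics
{'clock': 0.0, 'joint_pos': array([ 1.20139808,  0.33286652, -0.0646958 ,  1.46093881,  0.02163616,
        1.3499009 , -0.088496  ]), 'joint_velocities': array([ 0.00028789,  0.00055053, -0.00064336,  0.00010959,  0.00040681,
        0.00196869, -0.00023139]), 'tau': array([-1.09022028e-03, -6.25443578e+01,  4.85114101e-02, -3.91606092e+01,
        1.62664888e-02,  9.79060162e-03, -1.97012122e-05]), 'position': array([ 0.21229417, -0.58746832,  0.24752046]), 'ee_rot': array([ 9.85001261e-01,  1.72545686e-01, -1.72428850e-04, -6.87245382e-04]), 'ft_force': array([-0.02758685,  0.27501726, -0.42631162]), 'torque': array([-0.02174039, -0.04617236,  0.03015217]), 'grip_width': 1.0011610266388193}
[[432.84191372   0.         258.66848657]
 [  0.         432.84191372 188.89841507]
 [  0.           0.           1.        ]] -0.10903885553644073 [[-0.48775082  0.87294823  0.00778013  0.27381371]
 [ 0.45479376  0.26169833 -0.8512794  -0.20720938]
 [-0.74515889 -0.41167388 -0.52465498  1.91494578]
 [ 0.          0.          0.          1.        ]]
[[407.22575952   0.         256.11685169]
 [  0.         407.22575952 191.63680191]
 [  0.           0.           1.        ]] 0.03323309999981338 [[-0.00389274 -0.99986246  0.01612177 -0.01829321]
 [-0.99641756  0.00251633 -0.08453236  0.54215076]
 [ 0.08448016 -0.01639307 -0.9962903   1.17552965]
 [ 0.          0.          0.          1.        ]]
```

View pics/s0.png

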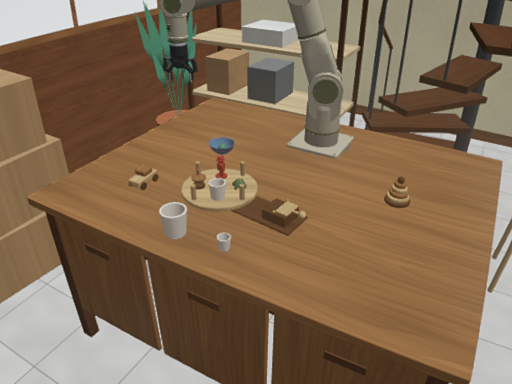

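View pics/t0.png

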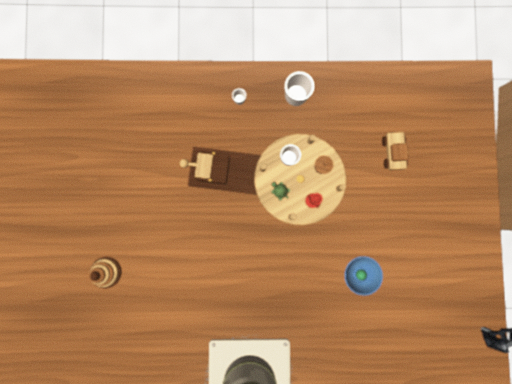

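The top view shows the turntable centred near (300,180), with the turtle at (280,190), posts near (311,141), (340,188), (292,217) and (263,169), and the ball near (184,163). The plank runs left, towards world +y.

Run:
```python
from h import *
s=load('t0');im=s['im'][:,:,::-1]
c=cv2.resize(im[120:240,170:360],None,fx=4,fy=4,interpolation=cv2.INTER_CUBIC);cv2.imwrite('pics/t0c.png',c)
s2=load('s0');cv2.imwrite('pics/s0c.png',cv2.resize(s2['im'][130:260,160:330,::-1],None,fx=4.5,fy=4.5,interpolation=cv2.INTER_CUBIC))
P=cloud(s)
for n,uv in dict(ball=(184,163),turt=(280,190),ctr=(300,180),plank=(240,175),bench=(240,250),leaf=(204,166),plinth=(222,168),disc=(315,220)).items():
    print(n,P[uv[1],uv[0]].round(4))
```

```text
ball [0.6206 0.1853 0.0665]
turt [ 0.5436 -0.0877  0.0589]
ctr [ 0.5753 -0.1487  0.0318]
plank [0.5934 0.0277 0.008 ]
bench [0.371  0.0279 0.0041]
leaf [0.6136 0.1299 0.0554]
plinth [0.6092 0.079  0.045 ]
disc [ 0.4581 -0.1912  0.03  ]
```

View pics/t0c.png

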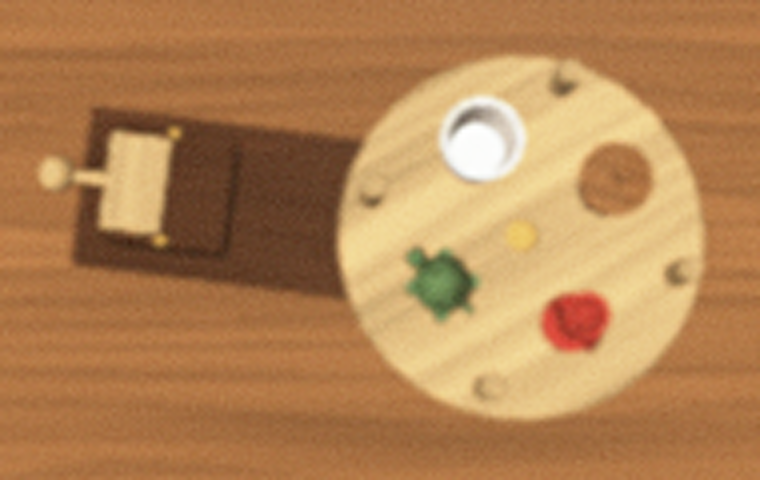

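View pics/s0c.png

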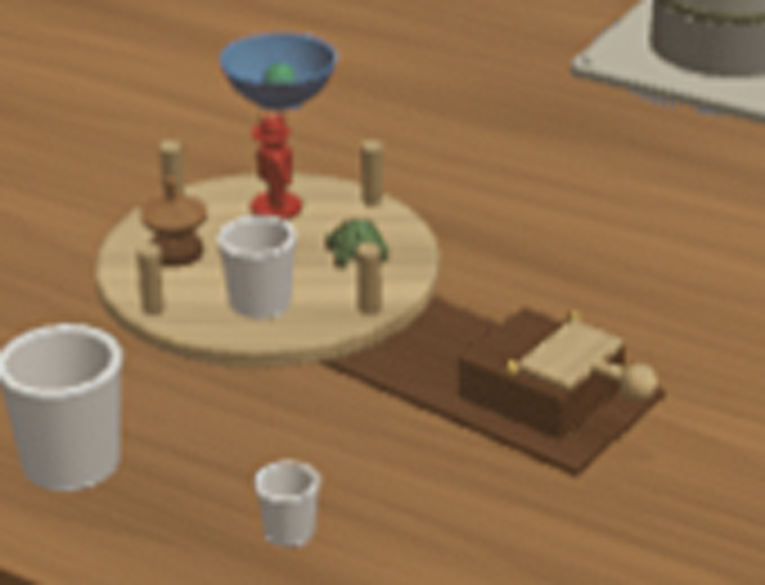

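```bash
cat > m.py <<'E'
from h import *
s=load('t0');u=lambda x,y:((x+.5)/4-.5+170,(y+.5)/4-.5+120)
# disc edge
P=cloud(s);im=s['im']
m=(abs(P[...,2]-.03)<.006)&(np.hypot(P[...,0]-.575,P[...,1]+.148)<.17)
m=cv2.morphologyEx(m.astype(np.uint8),cv2.MORPH_CLOSE,np.ones((9,9)))
c=max(cv2.findContours(m,0,1)[0],key=cv2.contourArea)[:,0]
Q=world(s,c,z=.03)
A=np.c_[2*Q[:,:2],np.ones(len(Q))];x=np.linalg.lstsq(A,(Q[:,:2]**2).sum(1),rcond=None)[0]
print('disc',x[:2],np.sqrt(x[2]+x[0]**2+x[1]**2))
print('hub',world(s,u(520,235),.032))
posts=world(s,[u(565,76),u(682,270),u(488,386),u(371,190)],.085);print('posts',posts.round(4),posts.mean(0))
ball=world(s,u(55,173),.055);print('ball',ball)
pl=world(s,[u(95,108),u(75,264)],.008);print('plank end',pl,np.linalg.norm(pl[0]-pl[1]))
hin=world(s,[u(174,133),u(160,240)],.053);print('hinge',hin)
print('turtle',world(s,u(442,283),.05), 'cup',world(s,u(482,138),.09))
E
python3 m.py
python3 - <<'E'
from h import *
s=load('s0');u=lambda x,y:((x+.5)/4.5-.5+160,(y+.5)/4.5-.5+130)
print('ball',world(s,u(639,380),.0515))
print('posts',world(s,[u(171,146),u(372,146),u(369,247),u(150,250)],.085))
print('hinge',world(s,[u(573,318),u(513,367)],.053))
print('plank end',world(s,[u(663,392),u(577,473)],.008))
P=cloud(s);
for q in[(639,378),(372,147),(369,248)]:
    a=np.round(u(*q)).astype(int);print(P[a[1],a[0]])
E
```

```text
disc [ 0.57991976 -0.14975312] 0.13251011519150516
hub [[ 0.58005499 -0.14768474  0.032     ]]
posts [[ 0.6867 -0.1743  0.085 ]
 [ 0.5489 -0.2542  0.085 ]
 [ 0.4683 -0.1175  0.085 ]
 [ 0.6058 -0.0368  0.085 ]] [ 0.57743858 -0.1457083   0.085     ]
ball [[0.62275997 0.18897847 0.055     ]]
plank end [[0.67926133 0.16729662 0.008     ]
 [0.56181971 0.18111185 0.008     ]] 0.11825140224353342
hinge [[0.6521421  0.10411891 0.053     ]
 [0.57449227 0.11378548 0.053     ]]
turtle [[ 0.54328142 -0.08876477  0.05      ]] cup [[ 0.64169076 -0.11467361  0.09      ]]
ball [[0.61836927 0.18513851 0.0515    ]]
posts [[ 0.55048376 -0.26080568  0.085     ]
 [ 0.46966101 -0.12014209  0.085     ]
 [ 0.60601538 -0.04063326  0.085     ]
 [ 0.69005409 -0.17814334  0.085     ]]
hinge [[0.57241204 0.11161311 0.053     ]
 [0.6497043  0.10271223 0.053     ]]
plank end [[0.56540975 0.18317131 0.008     ]
 [0.6828421  0.1707554  0.008     ]]
[0.63080537 0.19143245 0.06144615]
[ 0.4644876  -0.1244843   0.08167834]
[ 0.60982039 -0.03681735  0.08620415]
```

Measured so far: axis about (0.579, -0.1475), and the stand's +y axis is about (0.123, 0.992). The ball is about (0.6205, 0.187). I'll move above the ball.

Call:
jog_arm --steps '[0.0854, 0.02, -0.018, 0, -0.06, 0.0854, 0.052, -0.048, 0, -0.16, 0.0854, 0.085, -0.078, 0, -0.27, 0.0854, 0.118, -0.108, 0, -0.38, 0.0854, 0.151, -0.138, 0, -0.5, 0.0854, 0.184, -0.168, 0, -0.62, 0.0854, 0.217, -0.198, 0, -0.74, 0.0854, 0.25, -0.228, 0, -0.86, 0.0854, 0.283, -0.258, 0, -0.98, 0.0854, 0.31, -0.283, 0, -1.1]' --grip_force 40

```text
clock: 1.1
position: [0.4085, -0.2138, 0.2483]
ee_rot: [0.747, 0.664, -0.0, 0.0]
ft_force: [0.3, 0.3, -0.1]
grip_width: 0.999
```

```bash
cat > rel.py <<'E'
from h import *
from scipy.spatial.transform import Rotation as R
import sys
# rel.py x y z yawdeg(tool y world dir): relative move
o=manip.get_obs();T=R.from_quat(o['ee_rot']).as_matrix()
print('t',o['clock'],'p',o['position'].round(4),'ty ang',np.degrees(np.arctan2(T[1,1],T[0,1])).round(2),'tz',T[:,2].round(4),'ft',o['ft_force'].round(1),'g',round(o['grip_width']*85.4,1))
print('j',o['joint_pos'].round(2))
if len(sys.argv)>1:
    a=[float(v) for v in sys.argv[1:]]
    print('shift',(T.T@(np.array(a[:3])-o['position'])).round(4))
    if len(a)>3:
        d=np.radians(a[3])-np.arctan2(T[1,1],T[0,1]);print('twist',-((d+np.pi)%(2*np.pi)-np.pi))
E
python3 rel.py .6205 .187 .2 -7.07
```

```text
t 1.1 p [ 0.4085 -0.2138  0.2483] ty ang -6.74 tz [ 0.e+00 -1.e-04 -1.e+00] ft [ 0.3  0.3 -0.1] g 85.3
j [ 0.85 -0.01 -0.46  1.85 -0.    1.3   0.27]
shift [0.4229 0.1634 0.0482]
twist 0.0057332473787914395
```

Call:
jog_arm --steps '[0.0854, 0.02, 0.008, 0, 0, 0.0854, 0.065, 0.025, 0, 0, 0.0854, 0.11, 0.043, 0, 0, 0.0854, 0.155, 0.06, 0.005, 0, 0.0854, 0.2, 0.077, 0.01, 0, 0.0854, 0.245, 0.095, 0.02, 0, 0.0854, 0.29, 0.112, 0.03, 0.0, 0.0854, 0.335, 0.13, 0.04, 0.0, 0.0854, 0.38, 0.147, 0.05, 0.0, 0.0854, 0.41, 0.158, 0.06, 0.0]'

```text
clock: 2.1
position: [0.6156, 0.1745, 0.1871]
ee_rot: [0.749, 0.663, -0.0, -0.001]
ft_force: [-0.0, -0.7, 0.7]
grip_width: 0.998
```

```bash
python3 rel.py .6205 .187 .0515 -7.07; python3 -c "
from h import *
snap('wrist','w1')"
```

```text
t 2.1 p [0.6156 0.1745 0.1871] ty ang -6.98 tz [-0.001   0.0011 -1.    ] ft [-0.  -0.7  0.7] g 85.2
j [ 0.18  0.5  -0.72  1.47  0.34  1.3  -0.69]
shift [0.0129 0.0035 0.1356]
twist 0.001495045867602851
```

View pics/w1.png

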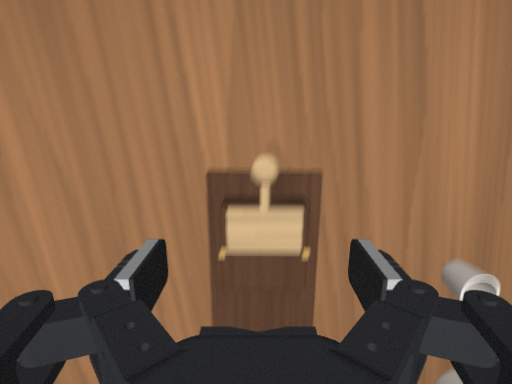

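The wrist view shows the ball at (265,168), the stem below it, and the hinge pins at (223,254) and (306,254).

Run:
```python
from h import *
s=load('w1')
print('ball',world(s,(265,168),.0515),world(s,(265,168)))
h=world(s,[(223,254),(306,254)],.053);print('hinge',h,h.mean(0))
p=world(s,[(208,171),(322,171)],.008);print('end',p,p.mean(0))
c=-s['W'][:3,:3].T@s['W'][:3,3];print(c)
m=np.mean([h.mean(0)[:2]],0)
```

```text
ball [[0.62375806 0.19035742 0.0515    ]] [[0.62376024 0.1923665  0.06205617]]
hinge [[0.57537771 0.1144051  0.053     ]
 [0.6523911  0.10500654 0.053     ]] [0.61388441 0.10970582 0.053     ]
end [[0.56586497 0.18605065 0.008     ]
 [0.68091394 0.17198439 0.008     ]] [0.62338946 0.17901752 0.008     ]
[0.62381185 0.23996473 0.31214886]
```

Call:
jog_arm --steps '[0.06, 0.0147, 0.0046, 0.01, 0, 0.06, 0.0147, 0.0046, 0.03, 0, 0.06, 0.0147, 0.0046, 0.055, 0, 0.06, 0.0147, 0.0046, 0.08, 0, 0.06, 0.0147, 0.0046, 0.1, 0, 0.06, 0.0147, 0.0046, 0.115, 0, 0.06, 0.0147, 0.0046, 0.125, 0, 0.06, 0.0147, 0.0046, 0.133, 0, 0.06, 0.0147, 0.0046, 0.139, 0, 0.06, 0.0147, 0.0046, 0.139, 0]'

```text
clock: 3.15
position: [0.6215, 0.185, 0.0489]
ee_rot: [0.75, 0.662, -0.0, -0.0]
ft_force: [0.2, 0.3, -0.7]
grip_width: 0.701
```

```bash
python3 rel.py .6218 .1882 .048 -7.07; python3 -c "
from h import *
snap('wrist','w2')"
```

```text
t 3.15 p [0.6215 0.185  0.0489] ty ang -7.1 tz [-4.e-04 -2.e-04 -1.e+00] ft [ 0.2  0.3 -0.7] g 59.9
j [ 0.13  0.65 -0.66  1.56  0.44  1.08 -0.77]
shift [ 0.0033 -0.0002  0.0009]
twist -0.0005719737695231153
```

View pics/w2.png

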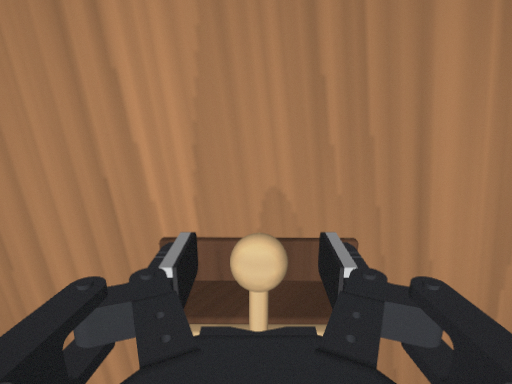

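The ball, at (259,263), is between the pads, so I'll close on it.

Call:
jog_arm --steps '[0.06, 0.002, 0, 0.001, 0, 0.05, 0.003, 0, 0.001, 0, 0.04, 0.003, 0, 0.001, 0, 0.03, 0.003, 0, 0.001, 0, 0.02, 0.003, 0, 0.001, 0, 0.02, 0.003, 0, 0.001, 0, 0.02, 0.003, 0, 0.001, 0, 0.02, 0.003, 0, 0.001, 0, 0.02, 0.003, 0, 0.001, 0, 0.02, 0.003, 0, 0.001, 0]' --grip_force 30

```text
clock: 4.2
position: [0.6224, 0.188, 0.0486]
ee_rot: [0.75, 0.662, 0.0, 0.0]
ft_force: [2.1, -0.8, 3.9]
grip_width: 0.282
```

```bash
python3 rel.py .6127 .1090 .1295; python3 -c "
from h import *
snap('wrist','w3')
print(world(load('w3'),(259,263)))"
```

```text
t 4.2 p [0.6224 0.188  0.0486] ty ang -7.11 tz [ 7.e-04  0.e+00 -1.e+00] ft [ 2.1 -0.8  3.9] g 24.1
j [ 0.12  0.66 -0.66  1.56  0.44  1.08 -0.78]
shift [-0.0796  0.0003 -0.0809]
[[0.62347375 0.19265923 0.06003726]]
```

View pics/w3.png

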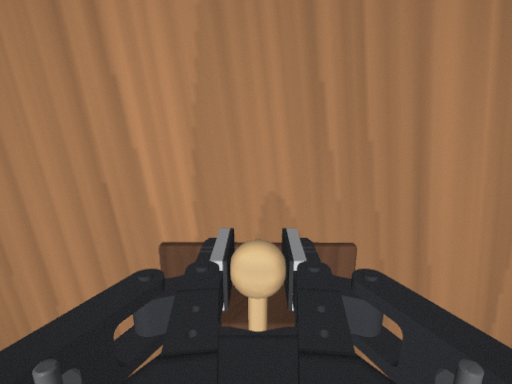

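Call:
jog_arm --steps '[0.02, -0.001, 0, -0.0125, 0, 0.02, -0.0039, 0, -0.0247, 0, 0.02, -0.0087, 0, -0.0363, 0, 0.02, -0.0153, 0, -0.047, 0, 0.02, -0.0234, 0, -0.0566, 0, 0.02, -0.033, 0, -0.0647, 0, 0.02, -0.0437, 0, -0.0713, 0, 0.02, -0.0553, 0, -0.0761, 0, 0.02, -0.0675, 0, -0.079, 0, 0.02, -0.08, 0, -0.08, 0]'

```text
clock: 5.25
position: [0.612, 0.108, 0.129]
ee_rot: [0.749, 0.662, 0.0, 0.0]
ft_force: [3.1, 1.1, 1.8]
grip_width: 0.281
```

```bash
python3 rel.py .6028 .0296 .0495; python3 -c "
from h import *
snap('wrist','w4');snap('scene','s4')
cv2.imwrite('pics/s4c.png',cv2.resize(load('s4')['im'][100:260,160:330,::-1],None,fx=3.5,fy=3.5,interpolation=cv2.INTER_CUBIC))"
```

```text
t 5.25 p [0.612 0.108 0.129] ty ang -7.09 tz [ 5.e-04  3.e-04 -1.e+00] ft [3.1 1.1 1.8] g 24.0
j [ 0.29  0.51 -0.7   1.58  0.35  1.18 -0.61]
shift [-0.0789  0.0005  0.0795]
```

View pics/s4c.png

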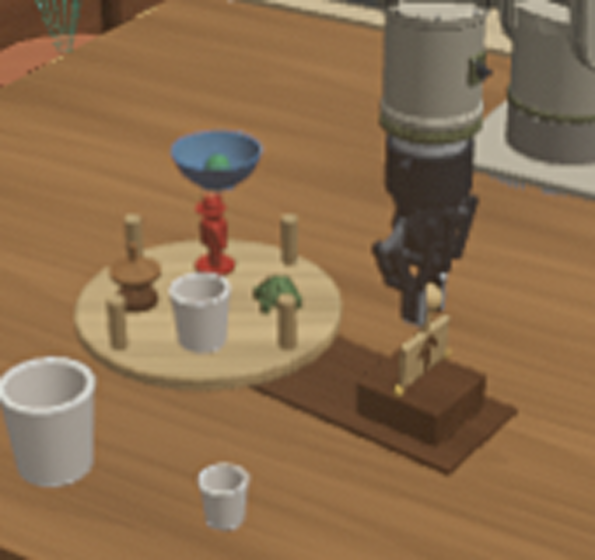

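View pics/w4.png

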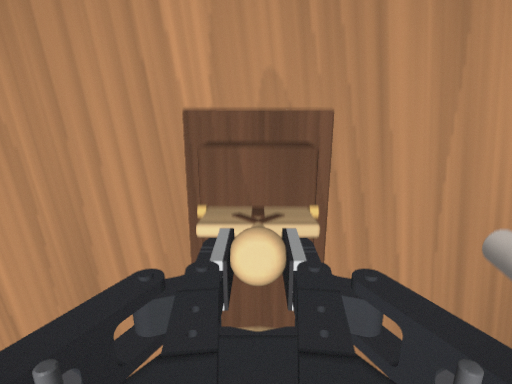

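The leaf is upright in both views. Now the second half of the arc.

Call:
jog_arm --steps '[0.02, -0.0125, 0, 0.001, 0, 0.02, -0.0247, 0, 0.0039, 0, 0.02, -0.0363, 0, 0.0087, 0, 0.02, -0.047, 0, 0.0153, 0, 0.02, -0.0566, 0, 0.0234, 0, 0.02, -0.0647, 0, 0.033, 0, 0.02, -0.0713, 0, 0.0437, 0, 0.02, -0.0761, 0, 0.0553, 0, 0.02, -0.079, 0, 0.0675, 0, 0.02, -0.0797, 0, 0.0785, 0]'

```text
clock: 6.35
position: [0.6019, 0.029, 0.0483]
ee_rot: [0.75, 0.662, -0.0, -0.0]
ft_force: [-0.4, -2.0, 1.6]
grip_width: 0.279
```

```bash
python3 rel.py .6028 .0296 .0495; python3 -c "
from h import *
snap('wrist','w5');snap('scene','s5')
cv2.imwrite('pics/s5c.png',cv2.resize(load('s5')['im'][100:260,160:330,::-1],None,fx=3.5,fy=3.5,interpolation=cv2.INTER_CUBIC))"
```

```text
t 6.35 p [0.6019 0.029  0.0483] ty ang -7.12 tz [-9.e-04 -4.e-04 -1.e+00] ft [-0.4 -2.   1.6] g 23.8
j [ 0.39  0.56 -0.66  1.69  0.39  1.02 -0.52]
shift [ 0.0007  0.0008 -0.0012]
```

View pics/s5c.png

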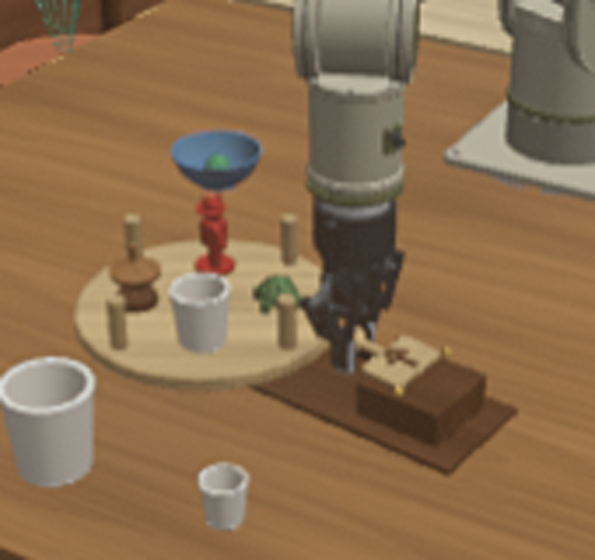

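View pics/w5.png

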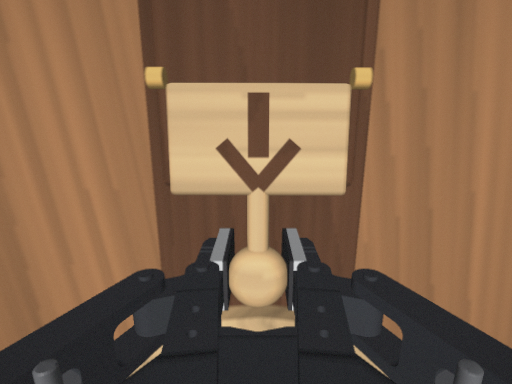

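The leaf lies flat with the arrow up. I'll release it and rise.

Call:
jog_arm --steps '[0.035, 0, 0, 0, 0, 0.045, 0, 0, 0, 0, 0.05, 0, 0, 0, 0, 0.05, 0, 0, 0, 0, 0.05, 0, 0, -0.01, 0, 0.05, 0, 0, -0.03, 0, 0.05, 0, 0, -0.06, 0, 0.05, 0, 0, -0.09, 0, 0.05, 0, 0, -0.12, 0, 0.05, 0, 0, -0.13, 0]'

```text
clock: 7.45
position: [0.6036, 0.0301, 0.184]
ee_rot: [0.749, 0.662, 0.002, 0.002]
ft_force: [0.7, 1.3, -0.2]
grip_width: 0.587
```

```bash
python3 rel.py .606 -.039 .18 -14; python3 -c "
from h import *
snap('wrist','w6');snap('top','t6');snap('scene','s6')
cv2.imwrite('pics/t6c.png',cv2.resize(load('t6')['im'][120:240,170:360,::-1],None,fx=4,fy=4,interpolation=cv2.INTER_CUBIC))"
```

```text
t 7.45 p [0.6036 0.0301 0.184 ] ty ang -7.09 tz [ 0.0051  0.     -1.    ] ft [ 0.7  1.3 -0.2] g 50.1
j [ 0.44  0.42 -0.72  1.58  0.28  1.25 -0.45]
shift [-0.0683  0.0109  0.004 ]
twist 0.12062354816803644
```

View pics/t6c.png

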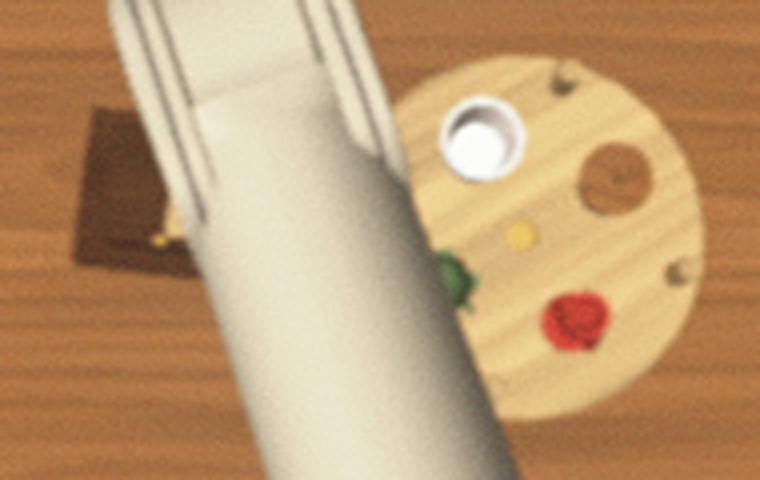

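View pics/w6.png

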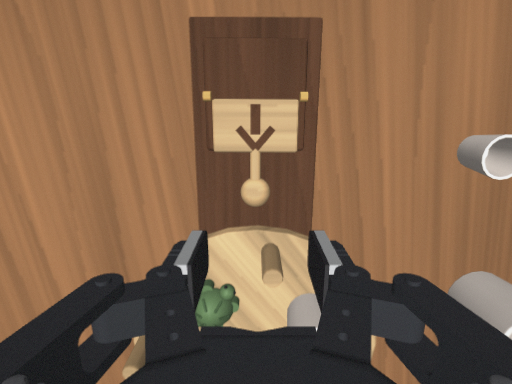

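The leaf stays flipped, with the ball at (255,191) and the hinge pins at (207,96) and (304,96). The post top is at about (272,278) and the turtle at about (215,307).

```bash
python3 - <<'E'
from h import *
s=load('w6')
print('post',world(s,[(272,278),(271,248)],.085),world(s,(272,278)),'base',world(s,(270,248),.03))
h=world(s,[(207,96),(304,96)],.053);print('hinge',h.mean(0))
b=world(s,(255,191),.0515);print('ball',b,world(s,(255,191)))
print('turt',world(s,(212,307),.05),world(s,(212,307)))
d=h.mean(0)-b[0];print(d/np.linalg.norm(d),np.linalg.norm(d))
# axis: hinge-0.260*dir
for dd in ([.122,.9925],):print('axis',h.mean(0)[:2]-.26*np.array(dd))
print(pix(s,[.6058,-.0385,.085]))
E
python3 -c "
import cv2;i=cv2.imread('pics/w6.png')[170:340,120:400];cv2.imwrite('pics/w6c.png',cv2.resize(i,None,fx=2.8,fy=2.8,interpolation=cv2.INTER_CUBIC))"
```

```text
post [[ 0.60737076 -0.03961097  0.085     ]
 [ 0.60958113 -0.01254729  0.085     ]] [[ 0.60735592 -0.04013707  0.08412902]] base [[ 0.60819315 -0.03899904  0.03      ]]
hinge [0.61195877 0.10598832 0.053     ]
ball [[0.60153509 0.02719257 0.0515    ]] [[0.60198869 0.03041187 0.06359983]]
turt [[ 0.54457143 -0.08528805  0.05      ]] [[ 0.5457608  -0.08205658  0.05462457]]
[0.13112157 0.99118671 0.01886879] 0.07949637299852437
axis [ 0.58023877 -0.15206168]
[[269.96335958 277.02982701]]
```

View pics/w6c.png

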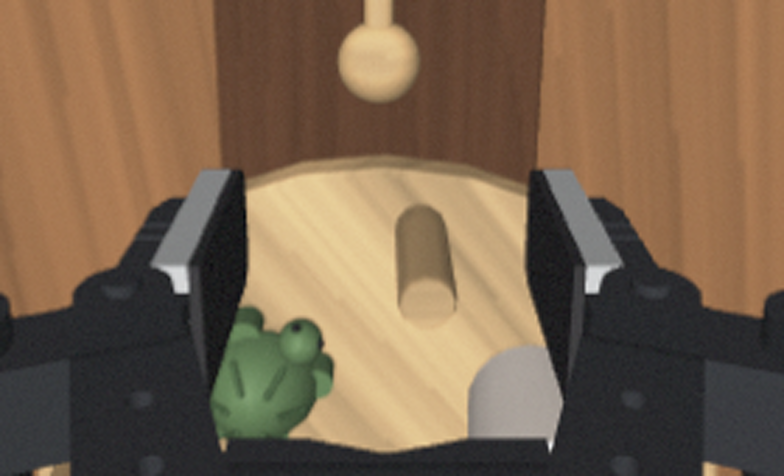

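Call:
jog_arm --steps '[0.05, -0.01, 0.002, 0, 0.03, 0.05, -0.025, 0.004, 0, 0.06, 0.05, -0.04, 0.007, 0, 0.09, 0.05, -0.055, 0.01, 0, 0.12, 0.05, -0.067, 0.011, 0.0, 0.12, 0.05, -0.0685, 0.011, 0.015, 0.12, 0.05, -0.0685, 0.011, 0.035, 0.12, 0.05, -0.0685, 0.011, 0.05, 0.12, 0.05, -0.0685, 0.011, 0.06, 0.12, 0.05, -0.0685, 0.011, 0.06, 0.12]'

```text
clock: 8.6
position: [0.6038, -0.0395, 0.118]
ee_rot: [0.788, 0.616, -0.001, -0.001]
ft_force: [-0.2, -0.6, -0.2]
grip_width: 0.588
```

```bash
python3 rel.py .607 -.039 .068 -14; python3 -c "
from h import *
snap('wrist','w7');s=load('w7');print(pix(s,[[.607,-.039,.085],[.607,-.039,.03]]))"
```

```text
t 8.6 p [ 0.6038 -0.0395  0.118 ] ty ang -13.94 tz [-2.7e-03  5.0e-04 -1.0e+00] ft [-0.2 -0.6 -0.2] g 50.2
j [ 0.5   0.48 -0.65  1.64  0.31  1.14 -0.47]
shift [0.0012 0.0031 0.05  ]
twist 0.0010202462452917338
[[263.0463385  229.79741218]
 [261.9990404  200.96823567]]
```

View pics/w7.png

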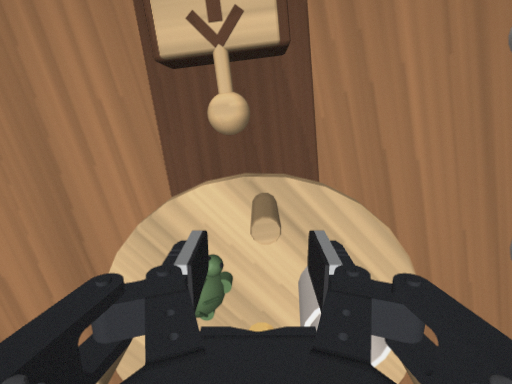

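The post top, at (266,233), is midway between the fingers, so I'll descend.

Call:
jog_arm --steps '[0.05, 0.001, 0.003, 0.005, 0, 0.05, 0.001, 0.003, 0.015, 0, 0.05, 0.001, 0.003, 0.025, 0, 0.05, 0.001, 0.003, 0.033, 0, 0.05, 0.001, 0.003, 0.04, 0, 0.05, 0.001, 0.003, 0.045, 0, 0.05, 0.001, 0.003, 0.048, 0, 0.05, 0.001, 0.003, 0.05, 0, 0.05, 0.001, 0.003, 0.05, 0, 0.05, 0.001, 0.003, 0.05, 0]'

```text
clock: 9.65
position: [0.6081, -0.0395, 0.0701]
ee_rot: [0.788, 0.616, 0.0, 0.0]
ft_force: [0.1, -0.1, 0.5]
grip_width: 0.588
```

```bash
python3 rel.py .607 -.039 .068 -14; python3 -c "
from h import *
snap('wrist','w8');s=load('w8');print(pix(s,[[.607,-.039,.085],[.607,-.039,.03]]))"
```

```text
t 9.65 p [ 0.6081 -0.0395  0.0701] ty ang -13.98 tz [ 4.e-04 -1.e-04 -1.e+00] ft [ 0.1 -0.1  0.5] g 50.2
j [ 0.48  0.54 -0.63  1.66  0.35  1.06 -0.5 ]
shift [ 0.0002 -0.0012  0.0021]
twist 0.00030251605465636544
[[254.556637   277.07358795]
 [255.4839652  226.6098958 ]]
```

View pics/w8.png

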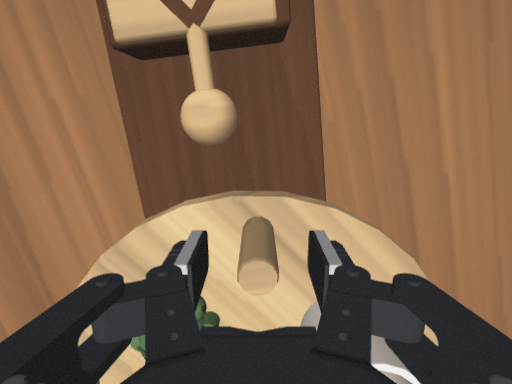

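Call:
jog_arm --steps '[0.045, 0, 0, 0.001, 0, 0.038, 0, 0, 0.001, 0, 0.03, 0, 0, 0.001, 0, 0.024, 0, 0, 0.001, 0, 0.018, 0, 0, 0.001, 0, 0.012, 0, 0, 0.001, 0, 0.012, 0, 0, 0.001, 0, 0.012, 0, 0, 0.001, 0, 0.012, 0, 0, 0.001, 0, 0.012, 0, 0, 0.001, 0]' --grip_force 40

```text
clock: 10.7
position: [0.608, -0.0396, 0.069]
ee_rot: [0.788, 0.616, 0.0, 0.0]
ft_force: [-0.4, 0.1, 2.5]
grip_width: 0.2
```

```bash
python3 rel.py .607 -.039 .068 -14; python3 -c "
from h import *
snap('wrist','w9');snap('scene','s9');snap('top','t9')"
```

```text
t 10.7 p [ 0.608  -0.0396  0.069 ] ty ang -13.98 tz [ 3.e-04 -1.e-04 -1.e+00] ft [-0.4  0.1  2.5] g 17.1
j [ 0.48  0.54 -0.63  1.66  0.35  1.06 -0.5 ]
shift [ 0.0003 -0.0011  0.001 ]
twist 0.0002906704271992133
```

View pics/w9.png

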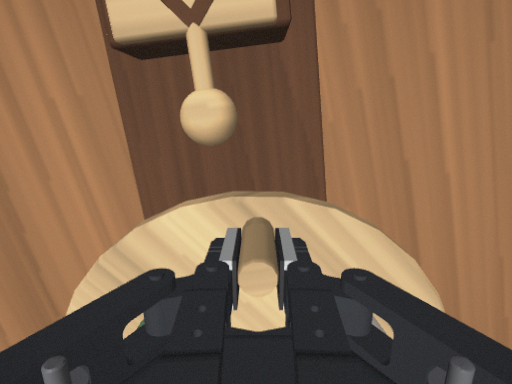

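View pics/t9.png

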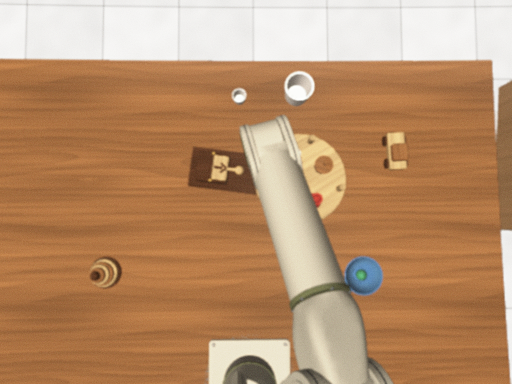

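The grip on the post holds at about 17 mm opening. I'll turn the table clockwise in two gentle halves.

Call:
jog_arm --steps '[0.012, 0, 0.0011, 0, 0.01, 0.012, -0.0001, 0.0034, 0, 0.03, 0.012, -0.0002, 0.0068, 0, 0.06, 0.012, -0.0006, 0.0113, 0, 0.1, 0.012, -0.0011, 0.0158, 0, 0.14, 0.012, -0.0018, 0.0203, 0, 0.18, 0.012, -0.0027, 0.0248, 0, 0.22, 0.012, -0.0038, 0.0292, 0, 0.26, 0.012, -0.0047, 0.0325, 0, 0.29, 0.012, -0.0051, 0.0335, 0, 0.3]'

```text
clock: 11.85
position: [0.6397, -0.0532, 0.069]
ee_rot: [0.872, 0.49, 0.0, 0.0]
ft_force: [-1.4, -1.3, 4.9]
grip_width: 0.196
```

```bash
python3 rel.py .607 -.039 .068 -14; python3 -c "
from h import *
snap('wrist','w10');snap('scene','s10')
cv2.imwrite('pics/s10c.png',cv2.resize(load('s10')['im'][100:260,160:330,::-1],None,fx=3.5,fy=3.5,interpolation=cv2.INTER_CUBIC))"
```

```text
t 11.85 p [ 0.6397 -0.0532  0.069 ] ty ang -31.32 tz [ 4.e-04 -6.e-04 -1.e+00] ft [-1.4 -1.3  4.9] g 16.7
j [ 0.42  0.58 -0.55  1.57  0.33  1.08 -0.76]
shift [-0.0049 -0.0353  0.001 ]
twist -0.30236077142934814
```

View pics/s10c.png

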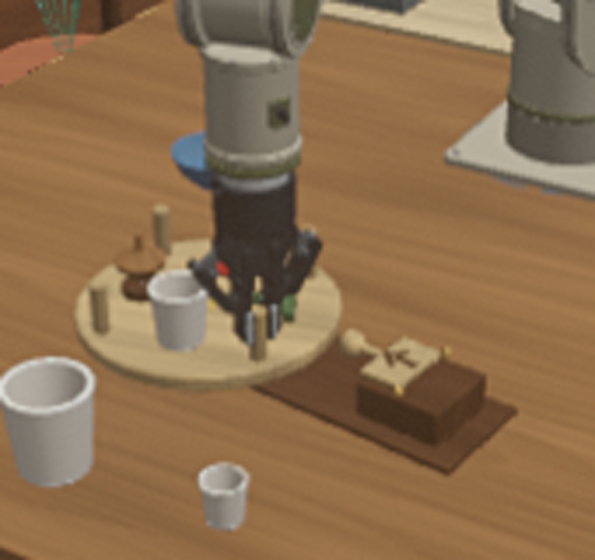

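View pics/w10.png

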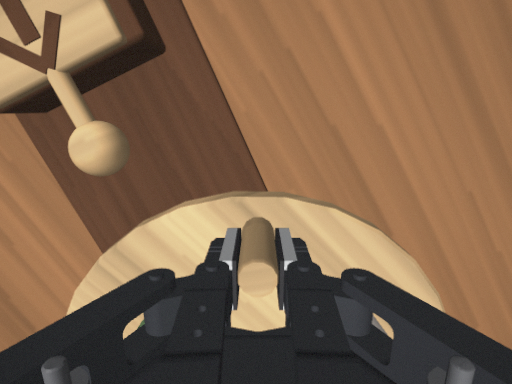

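Call:
jog_arm --steps '[0.012, 0, 0.0011, 0, 0.01, 0.012, -0.0001, 0.004, 0, 0.035, 0.012, -0.0003, 0.0085, 0, 0.075, 0.012, -0.0008, 0.0136, 0, 0.12, 0.012, -0.0015, 0.0186, 0, 0.165, 0.012, -0.0025, 0.0237, 0, 0.21, 0.012, -0.0037, 0.0286, 0, 0.255, 0.012, -0.0051, 0.0335, 0, 0.3, 0.012, -0.0065, 0.0378, 0, 0.34, 0.012, -0.0071, 0.0395, 0, 0.355]'

```text
clock: 12.95
position: [0.6697, -0.0801, 0.069]
ee_rot: [0.945, 0.328, -0.0, 0.0]
ft_force: [-1.8, -2.2, 6.2]
grip_width: 0.198
```

```bash
python3 rel.py .607 -.039 .068 -14; python3 -c "
from h import *
snap('wrist','w11');snap('scene','s11');snap('top','t11')
cv2.imwrite('pics/s11c.png',cv2.resize(load('s11')['im'][130:240,170:310,::-1],None,fx=5,fy=5,interpolation=cv2.INTER_CUBIC))
cv2.imwrite('pics/t11c.png',cv2.resize(load('t11')['im'][120:240,170:360,::-1],None,fx=4,fy=4,interpolation=cv2.INTER_CUBIC))"
```

```text
t 12.95 p [ 0.6697 -0.0801  0.069 ] ty ang -51.68 tz [ 3.e-04 -9.e-04 -1.e+00] ft [-1.8 -2.2  6.2] g 16.9
j [ 0.38  0.63 -0.46  1.48  0.3   1.1  -1.04]
shift [-0.0237 -0.0711  0.0009]
twist -0.6575603116587305
```

View pics/s11c.png

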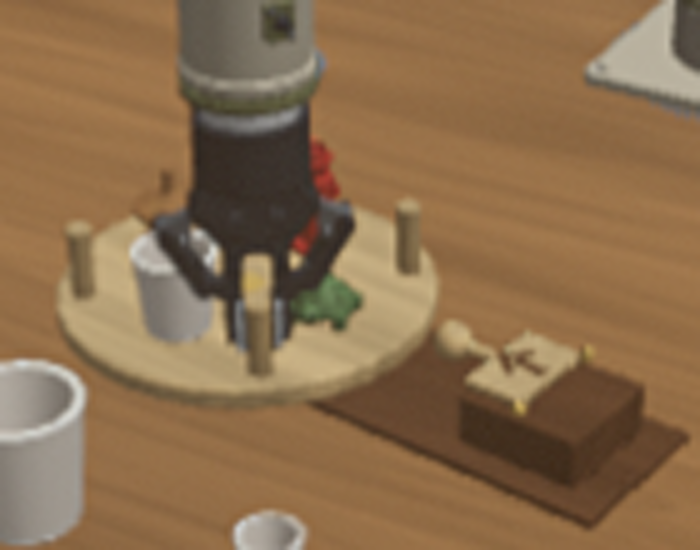

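View pics/t11c.png

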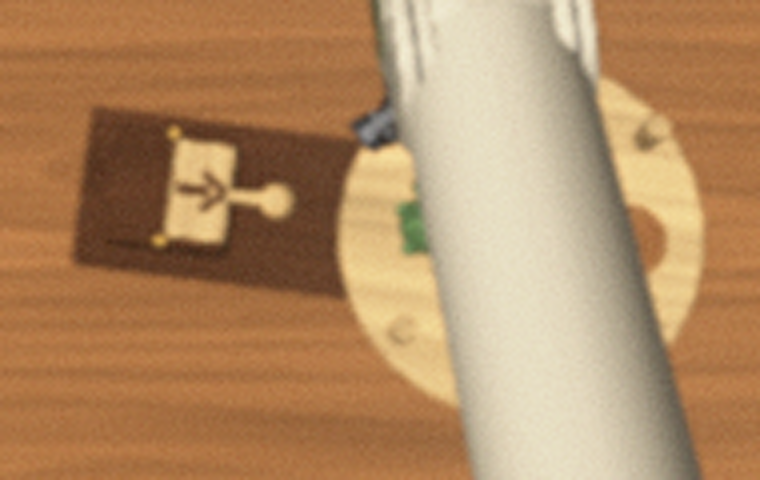

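View pics/w11.png

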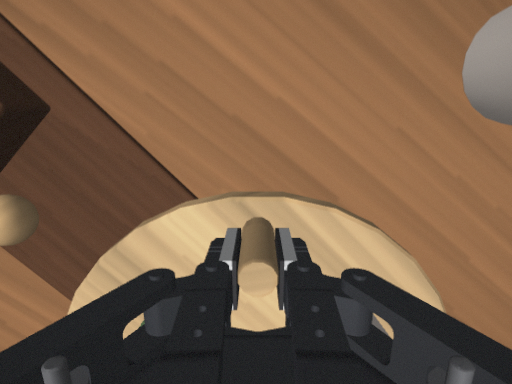

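Run:
```python
from h import *
s=load('t11');u=lambda x,y:((x+.5)/4-.5+170,(y+.5)/4-.5+120)
r=load('s11');v=lambda x,y:((x+.5)/5-.5+170,(y+.5)/5-.5+130)
# stand frame from top view leaf
ball=world(s,u(272,199),.0515)[0];h=world(s,[u(174,133),u(160,240)],.053);print('ball',ball,'hinge',h.mean(0))
def st(p,A=np.array([.5795,-.149]),d=np.array([.1225,.9925])):
    q=np.atleast_2d(p)[:,:2]-A;return np.c_[q@[d[1],-d[0]],q@d].round(4)
print('ball/hinge in stand',st(ball),st(h.mean(0)))
print('post near', st(world(s,u(403,327),.085)), st(world(r,v(407,206),.085)))
print('top other',st(world(s,u(655,128),.085)),st(world(r,v(79,227),.085)))
print('turtle scene',[st(world(r,v(328,300),z)) for z in(.04,.05)], st(world(r,v(328,300))))
# green segmentation
for n,q in(('top',s),('scene',r)):
    i=q['im'].astype(int);P=cloud(q)
    m=(i[...,1]>i[...,0]+15)&(i[...,1]>i[...,2]+5)&(np.hypot(P[...,0]-.58,P[...,1]+.149)<.13)
    print(n,m.sum(),st(P[m]).min(0),st(P[m]).max(0),st(np.median(P[m],0)))
i=load('t0')
```

```text
ball [0.60425395 0.03352372 0.0515    ] hinge [0.61331718 0.10895219 0.053     ]
ball/hinge in stand [[0.0022 0.1842]] [[0.002  0.2602]]
post near [[-0.0805  0.0811]] [[-0.0798  0.0796]]
top other [[ 0.0803 -0.079 ]] [[ 0.0796 -0.0833]]
turtle scene [array([[-0.0052,  0.0676]]), array([[0.0072, 0.0779]])] [[0.0078 0.0784]]
top 46 [-0.0216  0.0728] [0.0101 0.0901] [[-0.005   0.0806]]
scene 47 [-0.0131  0.0686] [0.0316 0.0894] [[0.0045 0.0803]]
```

The posts now sit symmetrically about the pointer line, at stand x = ±80 mm. The turtle measures x ≈ 0 ± 6 mm and y ≈ 70–80 mm. I'll hold still with a firmer grip and check again.

Call:
jog_arm --steps '[0.012, 0, 0, 0, 0, 0.012, 0, 0, 0, 0, 0.012, 0, 0, 0, 0, 0.012, 0, 0, 0, 0, 0.012, 0, 0, 0, 0, 0.012, 0, 0, 0, 0, 0.012, 0, 0, 0, 0, 0.012, 0, 0, 0, 0, 0.012, 0, 0, 0, 0, 0.012, 0, 0, 0, 0]' --grip_force 50

```text
clock: 14.1
position: [0.6695, -0.0799, 0.069]
ee_rot: [0.944, 0.329, 0.0, 0.001]
ft_force: [-0.2, -2.9, 5.4]
grip_width: 0.194
```

```bash
python3 rel.py
python3 - <<'E'
from h import *
snap('scene','s12');snap('top','t12')
cv2.imwrite('pics/s12c.png',cv2.resize(load('s12')['im'][160:215,200:270,::-1],None,fx=10,fy=10,interpolation=cv2.INTER_CUBIC))
A=np.array([.5795,-.149]);d=np.array([.1225,.9925]);ex=np.array([d[1],-d[0]])
r=load('s12')
for xs in(-.014,0,.014):
    p=A+ex*xs+d*.072
    for z in(.03,.058):
        q=pix(r,[p[0],p[1],z])[0];print(xs,z,((q-[200,160]+.5)*10-.5).round())
E
```

```text
t 14.1 p [ 0.6695 -0.0799  0.069 ] ty ang -51.57 tz [ 4.e-04 -1.e-03 -1.e+00] ft [-0.2 -2.9  5.4] g 16.5
j [ 0.38  0.63 -0.46  1.48  0.3   1.1  -1.04]
-0.014 0.03 [383. 318.]
-0.014 0.058 [381. 249.]
0 0.03 [358. 336.]
0 0.058 [356. 266.]
0.014 0.03 [332. 353.]
0.014 0.058 [330. 283.]
```

View pics/s12c.png

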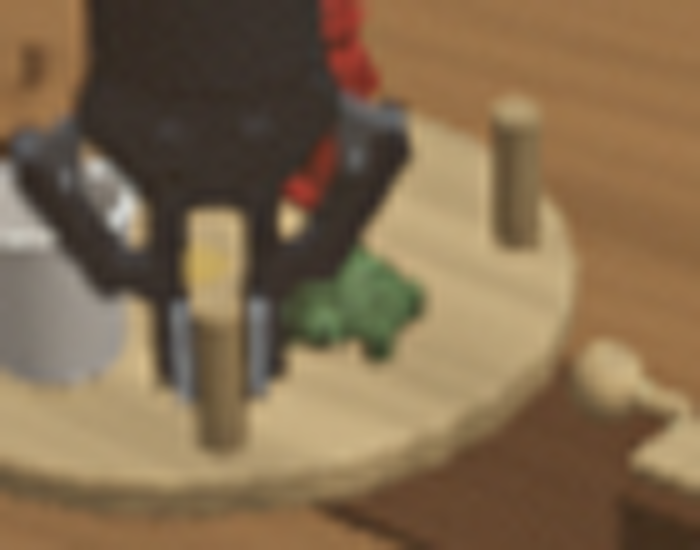

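The dome top, at about (360,260), matches the prediction for x = 0, (356,266). Handing in.

```bash
python3 -c "
from workcell import manip
print(manip.hand_in())"
```

```text
the job is handed in; nothing more can be done
None
```

I flipped the pointer leaf over by its ball and let go. Then I gripped the post nearest the leaf and turned the turntable about 37.5° clockwise. I handed the job in at about 14 s of the 72 s allowed, with the post still gripped at 50 N; no verdict was reported.

**Last checks:**
- **Leaf:** it lies flat with the arrow up and the ball towards the turntable.
- **Turntable:** the two visible free posts sit symmetrically about the pointer line, at stand x = ±80 mm. The arm held its pose for the last second, though I did not measure the turntable's speed.
- **Turtle:** its dome appears within about 1 pixel of where it should be for x = 0. It is about 70–80 mm from the axis.
- **Other toys:** in the last scene view the cup stands upright. The gripper partly hides the figure and the top, but nothing looked tipped.
- **Grip:** the fingers stop at 16.5 mm on the 18 mm post. Wrist forces while turning and holding stayed below about 7 N.

**Disagreements:** my camera estimates of the axis and the ball differed by 2–4 mm between views. The turtle's x came out between −5 and +8 mm, partly because the gripper hid some of it. All of these are inside the 14 mm tolerance.

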